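# Lay down the sold-out tabs on the bread counter's price rail

## Task

Fresh bread is in, so lay down all five red sold-out tabs on the curved price rail: close the fingers and run the fingertips gently along the rail about a finger's breadth (1 to 2 cm) above its wood, following the curve from the end with the green stud to the other end, so that the tabs tip over one after another in that order and all lie flat. Do not shove, press hard on or lift the rail, leave the other things on the counter where they are, and finish clear of everything.

Things in the scene. Friction and masses are not known exactly. Their poses are not given: they have to be found in the camera images.
- rail: (sizes in mm) loose curved light-wood rail, 0.75 to 1 kg, bulging away from the robot (own +x); 52 wide, 20 high, origin on the table, z up. Its centre line is an arc of radius 217.5 about (-187.5, 0) of this frame, 54 degrees to each side of +x. A flat green stud (24 across, 3 high) marks its +y end, the start of the row: five red tabs with white backs, tab 1 by the stud, tab 5 at the -y end
- hinge1 (a point): middle of the hinge of tab 1, on the arc's centre line and 4 above the rail's wooden top (24 above the table); its axes are those of the rail. The tabs' hinges lie 75 apart along the arc (20 degrees); each hinge axis lies across the rail and level
- hinge2 (a point): middle of the hinge of tab 2, on the arc's centre line and 4 above the rail's wooden top (24 above the table); its axes are those of the rail. The tabs' hinges lie 75 apart along the arc (20 degrees); each hinge axis lies across the rail and level
- hinge3 (a point): middle of the hinge of tab 3, on the arc's centre line and 4 above the rail's wooden top (24 above the table); its axes are those of the rail. The tabs' hinges lie 75 apart along the arc (20 degrees); each hinge axis lies across the rail and level
- hinge4 (a point): middle of the hinge of tab 4, on the arc's centre line and 4 above the rail's wooden top (24 above the table); its axes are those of the rail. The tabs' hinges lie 75 apart along the arc (20 degrees); each hinge axis lies across the rail and level
- hinge5 (a point): middle of the hinge of tab 5, on the arc's centre line and 4 above the rail's wooden top (24 above the table); its axes are those of the rail. The tabs' hinges lie 75 apart along the arc (20 degrees); each hinge axis lies across the rail and level
- tab1 (a joint): hinge of tab 1, rad: tab 36 wide (across the rail), 45 tall, 4 thick; tips along the row, away from the stud. 0 = leaning 20 degrees back towards the stud (stop), 0.35 = upright, 1.92 = flat along the rail (stop; upper face then 26 above the table). Stays where left near upright, falls flat by itself past about 1.1; under 1 N tips it
- tab2 (a joint): hinge of tab 2, rad: tab 36 wide (across the rail), 45 tall, 4 thick; tips along the row, away from the stud. 0 = leaning 20 degrees back towards the stud (stop), 0.35 = upright, 1.92 = flat along the rail (stop; upper face then 26 above the table). Stays where left near upright, falls flat by itself past about 1.1; under 1 N tips it
- tab3 (a joint): hinge of tab 3, rad: tab 36 wide (across the rail), 45 tall, 4 thick; tips along the row, away from the stud. 0 = leaning 20 degrees back towards the stud (stop), 0.35 = upright, 1.92 = flat along the rail (stop; upper face then 26 above the table). Stays where left near upright, falls flat by itself past about 1.1; under 1 N tips it
- tab4 (a joint): hinge of tab 4, rad: tab 36 wide (across the rail), 45 tall, 4 thick; tips along the row, away from the stud. 0 = leaning 20 degrees back towards the stud (stop), 0.35 = upright, 1.92 = flat along the rail (stop; upper face then 26 above the table). Stays where left near upright, falls flat by itself past about 1.1; under 1 N tips it
- tab5 (a joint): hinge of tab 5, rad: tab 36 wide (across the rail), 45 tall, 4 thick; tips along the row, away from the stud. 0 = leaning 20 degrees back towards the stud (stop), 0.35 = upright, 1.92 = flat along the rail (stop; upper face then 26 above the table). Stays where left near upright, falls flat by itself past about 1.1; under 1 N tips it
- baguette: loose demi-baguette lying behind the rail's outer (convex) side, 230 long, 56 wide and high, along its x axis; origin at the centre of its underside; to be left alone
- roll: loose round bread roll, 76 across, 48 high, inside the curve of the rail (on the robot's side); origin at the centre of its underside; to be left alone
- jar: loose jam jar with a brass lid, 60 across, 75 high, inside the curve of the rail; origin at the centre of its underside; to be left alone
- stand: loose price-card stand beyond the rail's outer side: dark wooden foot 30 x 50 x 18 with an upright blank white card, 62 high in all; not one of the rail's tabs; origin at the centre of its underside; to be left alone
- cup: loose blue ceramic cup, 72 across, 75 high, on the right of the table; origin at the centre of its underside; to be left alone
- tongs: loose flat steel bread tongs, about 210 long, 55 wide, 8 high, along the x axis, on the left of the table; origin at the centre of its underside; to be left alone

How it is judged:
On the way, in this order (a step that is already met when the one before it is completed fails the run):
1. tab 1 is tipped over (value of joint tab1 above 1.5 rad), for 0.02 s.
2. tab 2 is tipped over (value of joint tab2 above 1.5 rad), for 0.02 s.
3. tab 3 is tipped over (value of joint tab3 above 1.5 rad), for 0.02 s.
4. tab 4 is tipped over (value of joint tab4 above 1.5 rad), for 0.02 s.
5. tab 5 is tipped over (value of joint tab5 above 1.5 rad), for 0.02 s.
At the end, for the whole second after the job is handed in: all five tabs lie flat on the rail (each within 0.17 rad of its stop), the rail is at rest within 15 mm of where it started and the bystanders within 20 mm (value of joint each of tab1, tab2, tab3, tab4, tab5 above 1.75 rad and linear speed of rail below 0.02 m/s and not (distance of rail from where it was at the start of the episode above 0.015 m) and not (distance of baguette from where it was at the start of the episode above 0.02 m) and not (distance of roll from where it was at the start of the episode above 0.02 m) and not (distance of jar from where it was at the start of the episode above 0.02 m) and not (distance of stand from where it was at the start of the episode above 0.02 m) and not (distance of cup from where it was at the start of the episode above 0.02 m) and not (distance of tongs from where it was at the start of the episode above 0.02 m)); the robot touches nothing.
It fails at once if the rail is shoved or lifted (its middle, or the hinge at either end, moves more than 15 mm) (distance of any of rail, hinge1, hinge5 from where it was at the start of the episode above 0.015 m).
It fails at once if the fingers press on the rail or its tabs with more than 20 N (contact force between the fingers and rail above 20 N).
It fails at once if another thing on the counter is moved more than 20 mm (distance of any of baguette, roll, jar, stand, cup, tongs from where it was at the start of the episode above 0.02 m).
It also fails if it takes over 48 s, if anything falls off the work surface, if the arm or the gripper's body presses on something with over 40 N, if the wrist force passes 120 N, or if a joint passes its speed limit or range.

## Robot

A 6-joint arm with a two-finger parallel gripper is mounted at the origin on the work surface. World frame = base frame: x ahead of the robot, y to its left, z up, the work surface at z = 0. Lengths are in m, angles in rad, forces in N, time in s.
With the tool pointing down it reaches from about 0.325 to 0.9 m from the base axis. Payload 3.5 kg.
Tool frame: the origin (TCP) lies midway between the tips of the shut fingers; the grasp point (between the pads) lies 19 mm behind it; z points along the fingers, y is the line along which they close (so a half turn about z gives the same grasp; the last joint's range is limited). The gripper opens to 85 mm and grips with 20 to 120 N. Pads are 22 mm wide; open, the fingers measure 114 mm over their backs; the gripper's body (76 mm by 85 mm) begins 54 mm behind the grasp point. The pads swing forward as they close: fully open they stand 13 mm farther back than shut.
Start: joints at [-1.406, 0.276, -0.026, 1.268, 0, 1.467], TCP at [0.165, -0.603, 0.209] pointing down, gripper open.
Joint ranges: [-3.12, 3.12], [-0.85, 1.88], [-1.08, 1.24], [-1.95, 2.15], [-1.57, 1.53], [-3.14, 3.14]. Speed limits (rad/s): [2.57, 2.57, 3.14, 3.14, 3.14, 3.14].

## Interface

Orientations are given as a unit quaternion [x, y, z, w].
In Python, from workcell import r gives the robot as it stands.
- The arm moves only by the shell command python3 -m creep 'ROWS' [OPENING] [FORCE]. ROWS is JSON, a list of rows, each a list of 6 numbers: the shift along the world's x, y, z as a fraction of full scale, then the turn, a rotation vector about the world's x, y, z as a fraction of full scale. In form: [[x, y, z, rx, ry, rz], ...]. A call has 1 to 8 rows; each row shifts and turns the commanded pose from where the row before left it; what a row does not reach is not made up. Full scale, the value 1, is 0.3 m for a shift and pi/2 rad for a turn. A row lasts 1/8 s, in which the tool goes at most 62.5 mm and 10.7 degrees, less where a joint would pass 70% of its speed; a pose out of reach is approached as far as the arm can. A call with a number of a shift or a turn outside -1 to 1 is refused whole. A call with a gripper value outside its range is refused whole. OPENING is the opening, from 0 (shut) to 1 (fully open), set as the call begins (- or left out, the last holds). The fingers move at their own pace and stop on an object; FORCE is the grip in N (left out, the last holds). Time passes only in rows, so rows that do not move let the fingers close. It gives the time, the measured TCP pose, the force, the opening and the grip force at its end, in the units of the state.
- r.get_obs(): the state, without advancing time (a new reading comes with each control period).
- r.get_image(name): name is "side" or "top" or "wrist"; returns (picture, depth): 400x640x3 uint8, blue, green, red; 400x640 float32, m along the optical axis (not along the pixel's ray), 0 where there is no reading.
- r.camera_model(name): a dict with "fovy" (degrees; the focal length in pixels is half the picture's height over the tangent of half this angle, whatever the lens; pixels are square), "cx", "cy" (the principal point, pixels), "distortion" ([k1, k2, p1, p2, k3] as OpenCV has them; the pictures are not rectified), "world_to_cam" (4x4, takes a point from world to camera coordinates). Camera axes: x right, y up, looking along -z (the intrinsics and any distortion apply to the point x, -y, -z); pixel columns grow to the right and rows downward; lengths in m; the calibration is good to about 2 mm. A picture is of the moment at which its call begins: read the wrist's pose just before it. camera_model takes no time and is no camera call; for the wrist camera it gives the pose at the moment of the call.
- r.job_done(): hands the job in; it is judged then, once.
The state is a dict: "time": time; "joint_pos": joint angles; "joint_velocities": joint speeds; "joint_efforts": joint torques, N m; "eef_pos": TCP position; "tool_rot": TCP orientation; "contact_force": force on the tool from outside, world axes, zero at the start; "moment": the same for the moment, N m; "width": finger opening in m; "finger_force": force on a finger pad.
Only numpy, scipy, OpenCV 4.12 (cv2) and the standard library are available. Lean on these libraries where they do the work, as an engineer would, in place of code of your own. Each camera call takes 0.05 s, during which the arm holds its last target. There are 200 camera calls.

## Working session

There is one attempt and no reset: what is moved stays moved. The work goes in short steps, Python scripts to look and compute and a shell command to move; the robot and the scene stay as the last step left them, time stands still between calls to the robot, and variables do not carry over. Pictures are saved under pics/ and viewed, at most 10 in all, crops included, and the job is handed in when it is done.

```bash
mkdir -p pics; cat > h.py <<'E'
import numpy as np, cv2
from workcell import r
def K(m,h=400):
    f=h/2/np.tan(np.radians(m["fovy"])/2); return np.array([[f,0,m["cx"]],[0,f,m["cy"]],[0,0,1]])
def back(m,uv,d):
    uv=np.asarray(uv,float).reshape(-1,1,2)
    n=cv2.undistortPoints(uv,K(m),np.array(m["distortion"])).reshape(-1,2); d=np.asarray(d).ravel()
    c=np.c_[n[:,0]*d,-n[:,1]*d,-d,np.ones(len(d))]
    return (np.linalg.inv(np.array(m["world_to_cam"]))@c.T).T[:,:3]
E
python3 - <<'E'
from h import *
for n in("top","side"):
    im,d=r.get_image(n); m=r.camera_model(n); cv2.imwrite(f"pics/{n}0.png",im); np.savez(n+"0.npz",im=im,d=d)
    print(n,m["fovy"],np.round(np.linalg.inv(np.array(m["world_to_cam"])),2).tolist())
o=r.get_obs();print(o["time"],o["eef_pos"],o["tool_rot"],o["width"])
E
```

```text
top 49.67220241477312 [[0.02, 1.0, -0.09, 0.48], [-1.0, 0.02, -0.02, 0.02], [-0.01, 0.09, 1.0, 1.13], [0.0, 0.0, 0.0, 1.0]]
side 53.37473586511706 [[0.97, 0.15, -0.2, 0.36], [-0.25, 0.6, -0.76, -0.86], [0.0, 0.79, 0.62, 0.78], [0.0, 0.0, 0.0, 1.0]]
0.1 [ 0.1652757  -0.60196242  0.20784163] [ 9.91046226e-01  1.33515280e-01 -7.06621651e-06 -1.02382960e-03] 0.08541848501947048
```

View pics/top0.png

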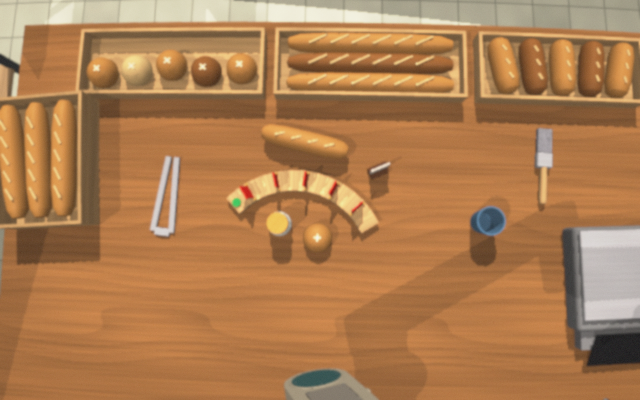

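View pics/side0.png

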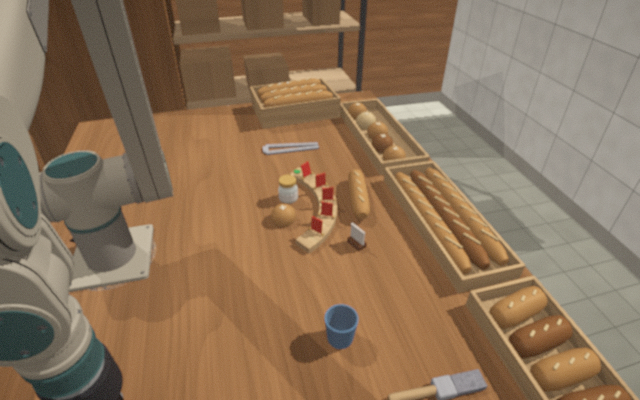

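The top view shows the rail arching from the green stud (237,203) through (305,180) to its end (368,225). The jar (278,223) and roll (317,237) are inside the curve, with the baguette (305,140) and stand (380,168) outside. The side view confirms five tabs leaning towards the stud. Next I fit the rail from depth.

```bash
cat > fit.py <<'E'
from h import *
from scipy.optimize import minimize
def cloud(n,f):
    z=np.load(f); m=r.camera_model(n); v,u=np.mgrid[0:400,0:640]
    return back(m,np.stack([u.ravel(),v.ravel()],1),z["d"].ravel()).reshape(400,640,3),z["im"]
if __name__=="__main__":
  for n in("top","side"):
    P,im=cloud(n,n+"0.npz"); X=P.reshape(-1,3); 
    hsv=cv2.cvtColor(im,cv2.COLOR_BGR2HSV).reshape(-1,3).astype(int)
    R=(X[:,0]>.3)&(X[:,0]<.75)&(X[:,1]>-.2)&(X[:,1]<.3)
    tz=np.median(X[R&(X[:,2]<.01)&(X[:,2]>-.01)][:,2]); 
    g=R&(hsv[:,0]>45)&(hsv[:,0]<85)&(hsv[:,1]>100); print(n,"table z",tz,"stud",X[g].mean(0),g.sum())
    red=R&((hsv[:,0]<6)|(hsv[:,0]>172))&(hsv[:,1]>150)
    lw=R&(X[:,2]>.013)&(X[:,2]<.026)&(hsv[:,0]>12)&(hsv[:,0]<30)&(hsv[:,1]<150)
    Q=X[lw]; s=X[g].mean(0)[:2]; print("n",lw.sum(),"z",np.median(Q[:,2]))
    def cost(p,full=False):
        c,t=p[:2],p[2]; d=Q[:,:2]-c; rr=np.hypot(*d.T); a=np.arctan2(d[:,1],d[:,0])-t
        a=(a+np.pi)%(2*np.pi)-np.pi
        e=np.maximum(np.abs(rr-.2175)-.026,0); ea=np.maximum(abs(a)-np.radians(54),0)*.2175
        if full: return rr,a
        return np.minimum(np.hypot(e,ea),.01).mean()*10+ .02*abs(np.median(rr)-.2175)*10+abs(np.median(a))*.0
    best=None
    for t0 in np.radians(np.arange(-50,30,8)):
        mid=Q[:,:2].mean(0); c0=mid-.19*np.array([np.cos(t0),np.sin(t0)])
        o=minimize(cost,[*c0,t0],method="Nelder-Mead",options=dict(xatol=1e-5,fatol=1e-9,maxiter=3000))
        if best is None or o.fun<best.fun: best=o
    p=best.x; rr,a=cost(p,True); print("centre",p[:2],"yaw",np.degrees(p[2]),best.fun,"r pct",np.percentile(rr,[2,50,98]),"a pct",np.degrees(np.percentile(a,[1,99])))
    d=s-p[:2]; print("stud r,ang",np.hypot(*d),np.degrees(np.arctan2(d[1],d[0])-p[2]))
    nl,lab,st,_=cv2.connectedComponentsWithStats(red.reshape(400,640).astype(np.uint8))
    for k in range(1,nl):
        if st[k,4]<8: continue
        q=np.median(X[lab.ravel()==k],0); dd=q[:2]-p[:2]
        print("tab",st[k,4],q.round(3),"r",np.hypot(*dd).round(3),"ang",np.degrees(np.arctan2(dd[1],dd[0])-p[2]).round(1))
    # tall things near
    dd=X[:,:2]-p[:2]; tall=R&(X[:,2]>.028)
    nl,lab,st,_=cv2.connectedComponentsWithStats(tall.reshape(400,640).astype(np.uint8))
    for k in range(1,nl):
        if st[k,4]<25: continue
        q=X[lab.ravel()==k]; d=q[:,:2]-p[:2]; rr=np.hypot(*d.T); aa=np.degrees(np.arctan2(d[:,1],d[:,0])-p[2])
        print("obj",st[k,4],np.median(q,0).round(3),"zmax",np.percentile(q[:,2],98).round(3),"r",np.percentile(rr,[2,98]).round(3),"a",np.percentile(aa,[2,98]).round(0))
E
python3 fit.py
```

```text
top table z 0.0007369775123816646 stud [0.56783143 0.2489328  0.02399042] 55
n 2783 z 0.02058604424420385
centre [0.40958036 0.09981357] yaw -8.116902939247348 0.002256285584261342 r pct [0.19188842 0.21810438 0.24341776] a pct [-54.04630159  54.02780931]
stud r,ang 0.21743952735644992 51.41517060856519
tab 30 [0.625 0.071 0.063] r 0.218 ang 0.6
tab 33 [0.623 0.146 0.058] r 0.219 ang 20.3
tab 33 [0.603 0.001 0.059] r 0.217 ang -18.8
tab 80 [0.592 0.219 0.052] r 0.218 ang 41.2
tab 15 [ 0.557 -0.056  0.067] r 0.215 ang -38.4
obj 1554 [0.72  0.064 0.051] zmax 0.06 r [0.29  0.342] a [-16.  21.]
obj 62 [ 0.656 -0.114  0.06 ] zmax 0.067 r [0.307 0.351] a [-35. -31.]
obj 73 [0.621 0.146 0.058] zmax 0.071 r [0.2   0.234] a [19. 22.]
obj 66 [0.624 0.071 0.061] zmax 0.072 r [0.199 0.234] a [-0.  2.]
obj 72 [0.603 0.001 0.058] zmax 0.072 r [0.2   0.237] a [-20. -17.]
obj 124 [0.591 0.219 0.052] zmax 0.072 r [0.198 0.235] a [39. 44.]
obj 52 [ 0.557 -0.058  0.065] zmax 0.072 r [0.197 0.234] a [-40. -38.]
obj 466 [0.513 0.133 0.075] zmax 0.08 r [0.084 0.135] a [13. 40.]
obj 576 [0.48  0.038 0.042]
[... 488 characters left out ...]
.604 0.    0.047] r 0.218 ang -18.2
tab 108 [ 0.559 -0.059  0.048] r 0.217 ang -38.1
obj 111 [0.592 0.218 0.049] zmax 0.069 r [0.203 0.238] a [40. 44.]
obj 707 [0.717 0.038 0.05 ] zmax 0.058 r [0.291 0.342] a [-16.  20.]
obj 128 [0.624 0.146 0.049] zmax 0.069 r [0.202 0.238] a [20. 22.]
obj 373 [0.513 0.12  0.062] zmax 0.077 r [0.084 0.137] a [13. 39.]
obj 138 [0.626 0.071 0.05 ] zmax 0.069 r [0.203 0.237] a [0. 2.]
obj 157 [0.606 0.    0.049] zmax 0.069 r [0.201 0.236] a [-19. -16.]
obj 301 [0.48  0.026 0.04 ] zmax 0.049 r [0.068 0.126] a [-51. -18.]
obj 150 [ 0.559 -0.06   0.051] zmax 0.07 r [0.199 0.234] a [-39. -37.]
obj 154 [ 0.659 -0.117  0.048] zmax 0.064 r [0.307 0.352] a [-34. -30.]
```

The fit agrees with the given sizes (radii 192 to 243, angles ±54°, stud at 51.4°, tabs about 20° apart). The arc centre is (0.4095, 0.0993) and the yaw is -8.15°. I'll close the fingers and travel high to the point above 56°, which is (0.5555, 0.2605).

```bash
python3 -m creep '[[0.054,0.12,0,0,0,0.11],[0.054,0.12,0,0,0,0.11],[0.054,0.12,0,0,0,0.11],[0.054,0.12,0,0,0,0.11],[0.054,0.12,0,0,0,0.11],[0.054,0.12,0,0,0,0.11],[0.054,0.12,0,0,0,0.11],[0.054,0.12,0,0,0,0.11]]' 0 20
python3 -m creep '[[0.054,0.12,0,0,0,0],[0.054,0.12,0,0,0,0],[0.054,0.12,0,0,0,0],[0.054,0.12,0,0,0,0],[0.054,0.12,0,0,0,0],[0.054,0.12,0,0,0,0],[0.054,0.12,0,0,0,0],[0.054,0.12,0,0,0,0]]'
python3 -m creep '[[0.054,0.12,0,0,0,0],[0.054,0.12,0,0,0,0],[0.054,0.12,0,0,0,0],[0.054,0.12,0,0,0,0],[0.054,0.12,0,0,0,0],[0.054,0.12,0,0,0,0],[0.054,0.12,0,0,0,0],[0,0,0,0,0,0]]'
```

```text
time: 1.1
eef_pos: [0.2951, -0.3132, 0.2085]
tool_rot: [0.677, 0.736, 0.0, -0.0]
contact_force: [-0.9, -0.4, 0.4]
width: 0.0
finger_force: 0.0
time: 2.1
eef_pos: [0.4246, -0.0254, 0.2086]
tool_rot: [0.678, 0.735, -0.0, -0.0]
contact_force: [0.0, -0.2, -0.2]
width: -0.0003
finger_force: 0.0
time: 3.1
eef_pos: [0.5384, 0.2272, 0.2081]
tool_rot: [0.677, 0.736, -0.0, -0.0]
contact_force: [-0.1, -0.5, -0.2]
width: -0.0001
finger_force: 0.0
```

```bash
python3 -m creep '[[0.057,0.11,0,0,0,0],[0,0,-0.1,0,0,0],[0,0,-0.1,0,0,0],[0,0,-0.1,0,0,0],[0,0,-0.1,0,0,0],[0,0,-0.08,0,0,0],[0,0,-0.05,0,0,0],[0,0,0,0,0,0]]'
python3 - <<'E'
from h import *
im,d=r.get_image("side"); cv2.imwrite("pics/s1.png",cv2.resize(im[120:280,230:400],None,fx=3.5,fy=3.5,interpolation=cv2.INTER_CUBIC))
E
```

```text
time: 4.1
eef_pos: [0.5537, 0.2573, 0.0487]
tool_rot: [0.679, 0.734, -0.001, -0.001]
contact_force: [-0.1, -0.2, 0.3]
width: 0.0003
finger_force: 0.0
```

View pics/s1.png

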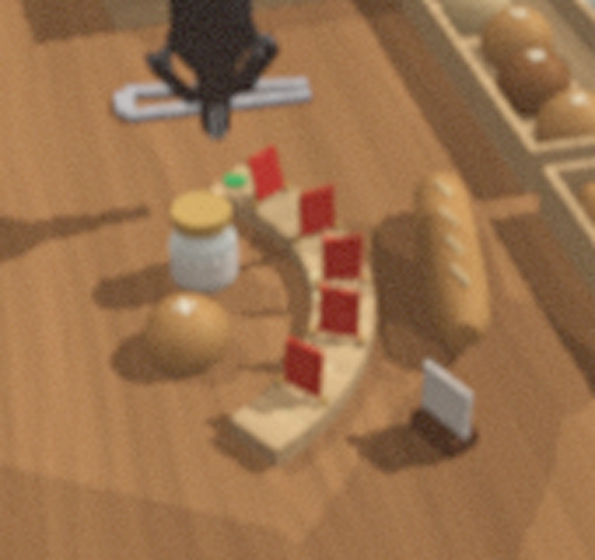

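The fingertips are at crop (215,130), beyond the stud (235,180). All five tabs are standing and nothing has moved. I'll check the tip's projection and work out the first arc shifts.

```bash
cat > way.py <<'E'
from h import *
import sys
a=[float(x) for x in sys.argv[1:]]
c=np.array([.4095,.0993]);o=r.get_obs();p=np.array(o["eef_pos"])
d=p[:2]-c;print("t",o["time"],"r",np.hypot(*d),"ang",np.degrees(np.arctan2(d[1],d[0]))+8.15,"z",p[2])
t=np.radians(np.array(a)-8.15);w=c+.2175*np.c_[np.cos(t),np.sin(t)]
print("need z",(.037-p[2])/.3);print((np.diff(np.vstack([p[:2],w]),axis=0)/.3).round(4).tolist())
m=r.camera_model("side");q=np.array(m["world_to_cam"])@np.r_[p,1];k=K(m)
uv,_=cv2.projectPoints(np.array([[q[0],-q[1],-q[2]]]),np.zeros(3),np.zeros(3),k,np.array(m["distortion"]));print((uv.ravel()-[230,120])*3.5)
E
python3 way.py 54 52 50 48 46 44 42 40
```

```text
t 4.15 r 0.21505221135596117 ang 55.63802044558664 z 0.049904275390224136
need z -0.043014251300747125
[[0.0206, -0.0082], [0.0178, -0.0179], [0.0172, -0.0186], [0.0166, -0.0191], [0.0159, -0.0197], [0.0152, -0.0203], [0.0145, -0.0208], [0.0137, -0.0213]]
[216.5053602  151.39196341]
```

```bash
python3 - <<'E'
from h import *
im,d=r.get_image("side"); m=r.camera_model("side")
cv2.imwrite("pics/s2.png",cv2.resize(im[130:180,265:325],None,fx=10,fy=10,interpolation=cv2.INTER_NEAREST))
v,u=np.mgrid[140:170,284:300];P=back(m,np.stack([u.ravel(),v.ravel()],1),d[140:170,284:300].ravel()).reshape(30,16,3)
for i in range(10,28):print(140+i,P[i,::2,2].round(3))
k=(P[:,:,2]>.03)&(np.hypot(P[:,:,0]-.554,P[:,:,1]-.257)<.03);q=P[k];print(q[q[:,2].argsort()][:6].round(3),q.mean(0))
print(r.get_obs()["eef_pos"])
E
```

```text
150 [0.007 0.008 0.111 0.109 0.109 0.106 0.003 0.004]
151 [0.008 0.    0.103 0.104 0.103 0.102 0.004 0.003]
152 [ 0.001  0.001  0.103  0.102  0.1    0.098 -0.     0.001]
153 [0.001 0.001 0.096 0.095 0.094 0.097 0.004 0.001]
154 [0.002 0.001 0.092 0.093 0.092 0.092 0.001 0.002]
155 [-0.    -0.     0.089  0.087  0.091  0.086  0.001  0.   ]
156 [ 0.003 -0.     0.083  0.081  0.084  0.082  0.003 -0.   ]
157 [-0.002  0.001 -0.001  0.081  0.081  0.079  0.003 -0.   ]
158 [-0.002  0.    -0.     0.075  0.075  0.074 -0.002  0.002]
159 [ 0.004 -0.     0.003  0.001  0.001  0.002  0.     0.002]
160 [ 0.     0.001  0.001 -0.002 -0.    -0.001  0.002  0.002]
161 [-0.001 -0.    -0.002  0.001  0.001 -0.001  0.     0.   ]
162 [ 0.001  0.     0.005  0.002  0.003  0.     0.003 -0.002]
163 [ 0.001 -0.001  0.003  0.003  0.002 -0.003  0.     0.002]
164 [ 0.     0.001  0.001  0.003 -0.001 -0.003  0.001  0.004]
165 [-0.002  0.    -0.001  0.004  0.003 -0.     0.001 -0.001]
166 [ 0.     0.003  0.     0.002  0.    -0.001 -0.002  0.003]
167 [-0.002  0.001  0.001  0.001  0.     0.001  0.002  0.02 ]
[[0.562 0.251 0.074]
 [0.548 0.253 0.075]
 [0.555 0.25  0.075]
 [0.558 0.247 0.077]
 [0.551 0.246 0.079]
 [0.545 0.253 0.079]] [0.55371441 0.24828091 0.11667258]
[0.55559266 0.25818353 0.05066492]
```

View pics/s2.png

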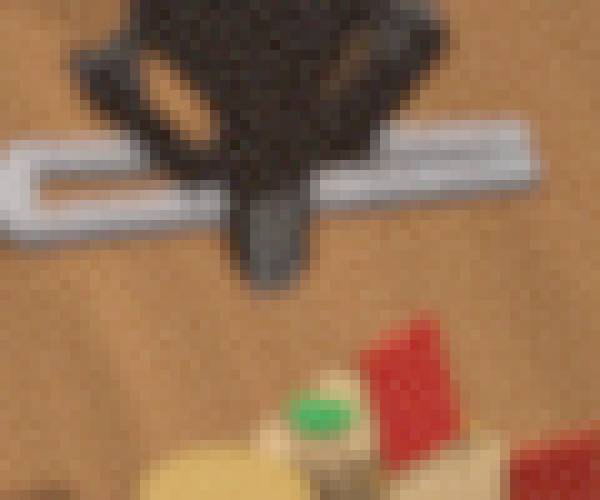

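The side depth puts the visible fingertip at about z 0.072, while the TCP reads 0.050. I need a cross-check before using the tip height.

```bash
python3 - <<'E'
from h import *
print(r.get_obs()["eef_pos"],r.get_obs()["width"])
m=r.camera_model("wrist");im,d=r.get_image("wrist")
cv2.imwrite("pics/w1.png",im)
v,u=np.mgrid[0:400,0:640];P=back(m,np.stack([u.ravel(),v.ravel()],1),d.ravel())
o=r.get_obs()["eef_pos"]
k=(d.ravel()>0)&(np.hypot(P[:,0]-o[0],P[:,1]-o[1])<.025)&(P[:,2]>.03)
q=P[k];print(k.sum(),np.percentile(q[:,2],[0,1,5,20,50,95]).round(3) if k.any() else "")
lo=q[q[:,2]<np.percentile(q[:,2],5)];print(lo.min(0).round(3),lo.max(0).round(3))
s=(P[:,2]>.014)&(P[:,2]<.028);print(np.median(P[s],0),s.sum())
E
```

```text
[0.55559266 0.25818353 0.05066492] 8.350426352079732e-05
17004 [0.076 0.082 0.094 0.12  0.146 0.166]
[0.539 0.262 0.076] [0.566 0.27  0.094]
[0.59221799 0.23318787 0.02000598] 6585
```

View pics/w1.png

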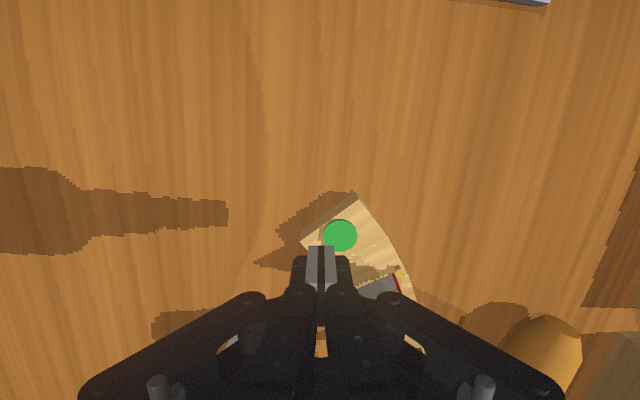

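Both cameras agree that the tip is about 22 mm above the reported TCP. I'll go down to TCP 0.037, which is safe either way, and measure again.

```bash
python3 -m creep '[[0,0.01,-0.03,0,0,0],[0,0,-0.015,0,0,0],[0,0,0,0,0,0],[0,0,0,0,0,0]]'
cat > tip.py <<'E'
from h import *
o=r.get_obs()["eef_pos"];print(o)
for n in("side","wrist"):
    m=r.camera_model(n);im,d=r.get_image(n);v,u=np.mgrid[0:400,0:640];P=back(m,np.stack([u.ravel(),v.ravel()],1),d.ravel())
    k=(d.ravel()>0)&(np.hypot(P[:,0]-o[0],P[:,1]-o[1])<.022)&(P[:,2]>.03)
    print(n,np.sort(P[k][:,2])[:12].round(4))
E
python3 tip.py
```

```text
time: 4.75
eef_pos: [0.5551, 0.2613, 0.0364]
tool_rot: [0.678, 0.735, -0.0, -0.0]
contact_force: [0.1, -0.5, 0.1]
width: -0.0002
finger_force: 0.0
[0.55505659 0.2613031  0.0363817 ]
side [0.0595 0.061  0.0629 0.063  0.0638 0.0641 0.0641 0.0642 0.0656 0.0659
 0.0666 0.0668]
wrist [0.0621 0.0621 0.0621 0.0624 0.0626 0.0627 0.0628 0.0629 0.0629 0.063
 0.0631 0.0631]
```

```bash
python3 -m creep '[[0,0,-0.015,0,0,0],[0,0,-0.015,0,0,0],[0,0,0,0,0,0],[0,0,0,0,0,0]]'; python3 tip.py
```

```text
time: 5.35
eef_pos: [0.555, 0.2612, 0.0273]
tool_rot: [0.679, 0.735, -0.0, -0.0]
contact_force: [0.3, -0.5, 0.6]
width: 0.0002
finger_force: 0.0
[0.55499366 0.26121963 0.02728786]
side [0.0506 0.0526 0.0545 0.0547 0.0556 0.0562 0.0564 0.058  0.0585 0.0594
 0.0605 0.0613]
wrist [0.0531 0.0534 0.0534 0.0535 0.0536 0.0536 0.0537 0.0537 0.0539 0.0539
 0.0539 0.0539]
```

```bash
python3 -m creep '[[0,0,-0.015,0,0,0],[0,0,-0.015,0,0,0],[0,0,-0.013,0,0,0],[0,0,0,0,0,0]]'; python3 tip.py; python3 way.py 54 52 50 48 46 44 42 40
```

```text
time: 5.95
eef_pos: [0.5545, 0.2611, 0.0139]
tool_rot: [0.679, 0.735, -0.001, -0.0]
contact_force: [-0.2, 0.1, -0.1]
width: 0.0001
finger_force: 0.0
[0.55453465 0.26107716 0.01387449]
side [0.0384 0.0391 0.0396 0.04   0.044  0.044  0.044  0.0448 0.0451 0.0451
 0.0465 0.0477]
wrist [0.04   0.0401 0.0405 0.0406 0.0408 0.0408 0.0408 0.0408 0.0408 0.0408
 0.041  0.041 ]
t 6.05 r 0.21774082774565764 ang 56.21615911470001 z 0.01440773174350854
need z 0.07530756085497153
[[0.02, -0.0197], [0.0178, -0.0179], [0.0172, -0.0186], [0.0166, -0.0191], [0.0159, -0.0197], [0.0152, -0.0203], [0.0145, -0.0208], [0.0137, -0.0213]]
[217.34113643 179.99968619]
```

```bash
python3 - <<'E'
from h import *
im,d=r.get_image("side"); cv2.imwrite("pics/s3.png",cv2.resize(im[130:180,265:325],None,fx=10,fy=10,interpolation=cv2.INTER_NEAREST))
E
```

```text
(no output)
```

View pics/s3.png

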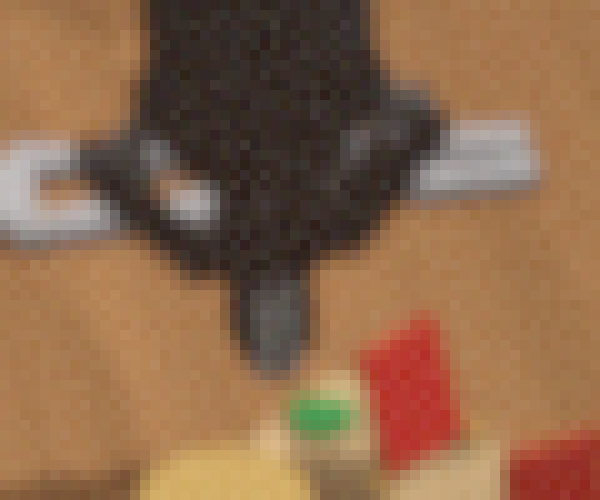

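The tip now stands about 17 to 19 mm above the wood, just beyond the stud, with no contact. I'll turn the hand so the finger knuckles lie radially, then sweep along the arc.

```bash
python3 -m creep '[[0,0,0,0,0,0.098],[0,0,0,0,0,0.098],[0,0,0,0,0,0.098],[0,0,0,0,0,0.098],[0,0,0,0,0,0.098],[0,0,0,0,0,0]]'; python3 tip.py; python3 way.py 54 52 50 48 46 44 42 40
```

```text
time: 6.85
eef_pos: [0.5553, 0.2613, 0.0147]
tool_rot: [0.354, 0.935, 0.0, 0.0]
contact_force: [0.3, 0.1, 0.2]
width: 0.0002
finger_force: 0.0
[0.55528044 0.26133772 0.01473059]
side [0.0367 0.0385 0.039  0.0409 0.0414 0.0424 0.0437 0.0444 0.0446 0.0454
 0.0458 0.046 ]
wrist [0.0403 0.0408 0.041  0.041  0.041  0.041  0.0411 0.0412 0.0412 0.0412
 0.0412 0.0413]
t 6.95 r 0.21790150370272449 ang 56.19166677191569 z 0.014654023780451726
need z 0.07448658739849424
[[0.0194, -0.0199], [0.0178, -0.0179], [0.0172, -0.0186], [0.0166, -0.0191], [0.0159, -0.0197], [0.0152, -0.0203], [0.0145, -0.0208], [0.0137, -0.0213]]
[217.49704929 179.73457518]
```

```bash
python3 -m creep '[[0.019,-0.019,0,0,0,-0.022],[0.018,-0.018,0,0,0,-0.022],[0.017,-0.019,0,0,0,-0.022],[0.017,-0.019,0,0,0,-0.022],[0.016,-0.02,0,0,0,-0.022],[0.015,-0.02,0,0,0,-0.022],[0.014,-0.021,0,0,0,-0.022],[0.014,-0.021,0,0,0,-0.022]]'; python3 way.py 38 36 34 32 30 28 26 24
```

```text
time: 7.95
eef_pos: [0.5943, 0.2137, 0.0145]
tool_rot: [0.48, 0.877, -0.0, -0.0]
contact_force: [-0.3, 0.8, -0.1]
width: -0.0002
finger_force: 0.0
t 7.95 r 0.21735134346653837 ang 39.91926871770459 z 0.014490535559945561
need z 0.0750315481335148
[[0.0129, -0.0206], [0.0122, -0.0222], [0.0114, -0.0226], [0.0106, -0.023], [0.0098, -0.0233], [0.009, -0.0236], [0.0082, -0.0239], [0.0073, -0.0242]]
[267.34303048 201.25462618]
```

```bash
python3 -m creep '[[0.013,-0.021,0,0,0,-0.022],[0.012,-0.022,0,0,0,-0.022],[0.011,-0.023,0,0,0,-0.022],[0.011,-0.023,0,0,0,-0.022],[0.01,-0.023,0,0,0,-0.022],[0.009,-0.024,0,0,0,-0.022],[0.008,-0.024,0,0,0,-0.022],[0.007,-0.024,0,0,0,-0.022]]'; python3 way.py 22 20 18 16 14 12 10 8
python3 - <<'E'
from h import *
im,d=r.get_image("side"); cv2.imwrite("pics/s4.png",cv2.resize(im[120:280,230:400],None,fx=3.5,fy=3.5,interpolation=cv2.INTER_CUBIC))
E
```

```text
time: 8.95
eef_pos: [0.6185, 0.1585, 0.0145]
tool_rot: [0.596, 0.803, -0.0, -0.0]
contact_force: [-0.9, 0.3, 0.3]
width: 0.0004
finger_force: 0.0
t 8.95 r 0.2172068003541374 ang 23.964353828580855 z 0.014507075998912614
need z 0.07497641333695795
[[0.0073, -0.0238], [0.0056, -0.0247], [0.0048, -0.0249], [0.0039, -0.025], [0.003, -0.0251], [0.0021, -0.0252], [0.0013, -0.0253], [0.0004, -0.0253]]
[306.0284763  230.52833966]
```

View pics/s4.png

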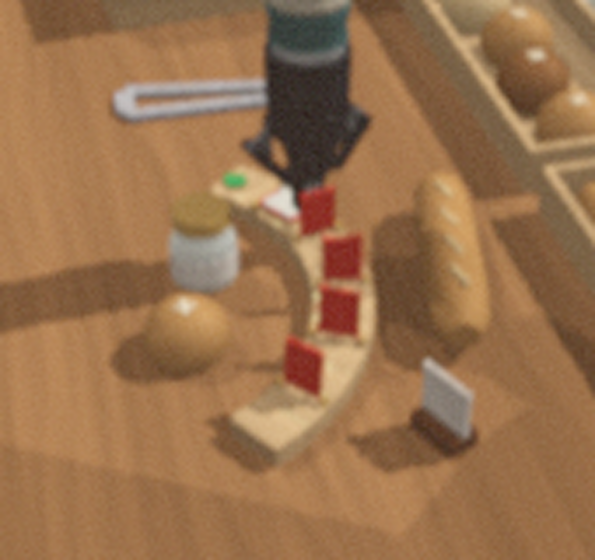

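Tab 1 lies flat, with its white back showing at crop (285,203). Tab 2 (318,212) is next and the rail hasn't moved, so I'll carry on.

```bash
python3 -m creep '[[0.007,-0.024,0,0,0,-0.022],[0.006,-0.025,0,0,0,-0.022],[0.005,-0.025,0,0,0,-0.022],[0.004,-0.025,0,0,0,-0.022],[0.003,-0.025,0,0,0,-0.022],[0.002,-0.025,0,0,0,-0.022],[0.001,-0.025,0,0,0,-0.022],[0,-0.025,0,0,0,-0.022]]'; python3 way.py 6 4 2 0 -2 -4 -6 -8
```

```text
time: 10.0
eef_pos: [0.6268, 0.0988, 0.0145]
tool_rot: [0.701, 0.713, -0.0, 0.0]
contact_force: [-0.7, 0.1, -0.3]
width: -0.0002
finger_force: 0.0
t 10.0 r 0.2172687759494646 ang 8.008599366010916 z 0.014517187240116282
need z 0.07494270919961239
[[0.0003, -0.0254], [-0.0014, -0.0253], [-0.0023, -0.0252], [-0.0031, -0.0251], [-0.004, -0.025], [-0.0049, -0.0248], [-0.0058, -0.0246], [-0.0066, -0.0244]]
[331.34463094 267.11461021]
```

```bash
python3 -m creep '[[0,-0.025,0,0,0,-0.022],[-0.001,-0.025,0,0,0,-0.022],[-0.002,-0.025,0,0,0,-0.022],[-0.003,-0.025,0,0,0,-0.022],[-0.004,-0.025,0,0,0,-0.022],[-0.005,-0.025,0,0,0,-0.022],[-0.006,-0.025,0,0,0,-0.022],[-0.007,-0.025,0,0,0,-0.022]]'; python3 way.py -10 -12 -14 -16 -18 -20 -22 -24
python3 - <<'E'
from h import *
im,d=r.get_image("side"); cv2.imwrite("pics/s5.png",cv2.resize(im[120:280,230:400],None,fx=3.5,fy=3.5,interpolation=cv2.INTER_CUBIC))
E
```

```text
time: 11.0
eef_pos: [0.6182, 0.0388, 0.0145]
tool_rot: [0.793, 0.61, -0.0, -0.0]
contact_force: [-0.6, -0.5, -0.4]
width: -0.0
finger_force: 0.0
t 11.0 r 0.21730535679246313 ang -8.022739657105616 z 0.0145060495823921
need z 0.07497983472535967
[[-0.0068, -0.0241], [-0.0083, -0.0239], [-0.0091, -0.0236], [-0.0099, -0.0233], [-0.0108, -0.0229], [-0.0115, -0.0225], [-0.0123, -0.0221], [-0.0131, -0.0217]]
[339.89904001 309.56991412]
```

View pics/s5.png

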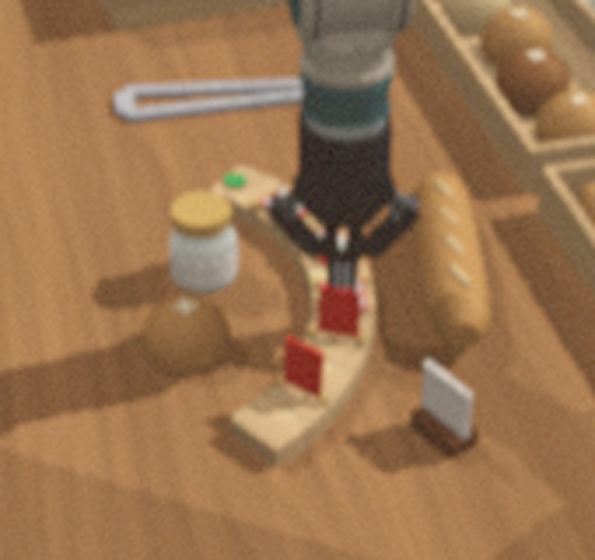

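Tabs 1 to 3 are down, and tabs 4 (340,310) and 5 (303,365) are still standing. Nothing else has moved.

```bash
python3 -m creep '[[-0.007,-0.024,0,0,0,-0.022],[-0.008,-0.024,0,0,0,-0.022],[-0.009,-0.024,0,0,0,-0.022],[-0.01,-0.023,0,0,0,-0.022],[-0.011,-0.023,0,0,0,-0.022],[-0.012,-0.023,0,0,0,-0.022],[-0.012,-0.022,0,0,0,-0.022],[-0.013,-0.022,0,0,0,-0.022]]'; python3 way.py -26 -28 -30 -32 -34 -36 -38 -40
```

```text
time: 12.05
eef_pos: [0.5935, -0.0167, 0.0145]
tool_rot: [0.869, 0.495, -0.0, 0.0]
contact_force: [1.2, -0.4, -0.1]
width: -0.0001
finger_force: 0.0
t 12.05 r 0.21749606706628777 ang -24.079234080705312 z 0.01452660188867319
need z 0.07491132703775603
[[-0.0133, -0.0203], [-0.0146, -0.0207], [-0.0153, -0.0202], [-0.016, -0.0196], [-0.0167, -0.0191], [-0.0173, -0.0185], [-0.0179, -0.0178], [-0.0186, -0.0172]]
[329.01153246 355.11798606]
```

```bash
python3 -m creep '[[-0.013,-0.02,0,0,0,-0.022],[-0.015,-0.021,0,0,0,-0.022],[-0.015,-0.02,0,0,0,-0.022],[-0.016,-0.02,0,0,0,-0.022],[-0.017,-0.019,0,0,0,-0.022],[-0.017,-0.018,0,0,0,-0.022],[-0.018,-0.018,0,0,0,-0.022],[-0.019,-0.017,0,0,0,-0.022]]'; python3 way.py -42 -44 -46 -48 -50 -52 -54 -56
```

```text
time: 13.05
eef_pos: [0.5544, -0.0625, 0.0145]
tool_rot: [0.929, 0.37, -0.0, 0.0]
contact_force: [0.9, -0.1, 0.3]
width: -0.0001
finger_force: 0.0
t 13.05 r 0.2171641049735855 ang -40.00477354548177 z 0.014523630877693594
need z 0.07492123040768801
[[-0.0184, -0.0173], [-0.0197, -0.0159], [-0.0203, -0.0152], [-0.0208, -0.0145], [-0.0213, -0.0137], [-0.0217, -0.013], [-0.0222, -0.0122], [-0.0226, -0.0114]]
[296.81808663 399.50008472]
```

```bash
python3 -m creep '[[-0.018,-0.017,0,0,0,-0.022],[-0.02,-0.016,0,0,0,-0.022],[-0.02,-0.015,0,0,0,-0.022],[-0.021,-0.015,0,0,0,-0.022],[-0.021,-0.014,0,0,0,-0.022],[-0.022,-0.013,0,0,0,-0.022],[-0.022,-0.012,0,0,0,-0.022],[-0.023,-0.011,0,0,0,-0.022]]'
python3 -m creep '[[0,0,0.05,0,0,0],[0,0,0.1,0,0,0],[0,0,0.1,0,0,0],[0,0,0.12,0,0,0],[0,0,0.12,0,0,0],[0,-0.15,0.05,0,0,0],[0,-0.15,0,0,0,0],[0,-0.15,0,0,0,0]]'
python3 -m creep '[[0,-0.15,0,0,0,0],[0,-0.15,0,0,0,0],[0,-0.15,0,0,0,0],[0,0,0,0,0,0],[0,0,0,0,0,0]]'
python3 - <<'E'
from h import *
o=[]
for n,s in(("side",np.s_[120:280,230:400]),("top",np.s_[110:270,220:410])):
    im,d=r.get_image(n); np.savez(n+"0.npz",im=im,d=d); o.append(cv2.resize(im[s],(390,380),interpolation=cv2.INTER_CUBIC))
cv2.imwrite("pics/end.png",np.hstack(o))
E
python3 fit.py
```

```text
time: 14.05
eef_pos: [0.5042, -0.0963, 0.0146]
tool_rot: [0.971, 0.239, 0.0, 0.0]
contact_force: [-1.3, 0.1, 0.1]
width: -0.0002
finger_force: 0.0
time: 15.05
eef_pos: [0.5055, -0.2325, 0.1785]
tool_rot: [0.971, 0.24, 0.001, 0.001]
contact_force: [0.0, 0.4, -0.6]
width: -0.0001
finger_force: 0.0
time: 15.68
eef_pos: [0.5047, -0.3656, 0.1771]
tool_rot: [0.971, 0.24, 0.0, -0.0]
contact_force: [0.5, -0.8, 0.6]
width: -0.0003
finger_force: 0.0
top table z 0.0007205613907899089 stud [0.56763095 0.24940367 0.02351017] 55
n 2155 z 0.0209320529129311
centre [0.40964459 0.0999031 ] yaw -8.141378975704109 0.0030507255921248195 r pct [0.19166616 0.21811327 0.24373212] a pct [-54.30323498  54.41086161]
stud r,ang 0.21750887271161806 51.56057484438116
obj 1561 [0.72  0.064 0.052] zmax 0.06 r [0.289 0.342] a [-16.  21.]
obj 63 [ 0.657 -0.115  0.061] zmax 0.066 r [0.306 0.351] a [-35. -31.]
obj 41 [0.634 0.119 0.029] zmax 0.033 r [0.214 0.236] a [10. 18.]
obj 45 [0.62  0.055 0.029] zmax 0.032 r [0.201 0.235] a [-8. -1.]
obj 29 [0.597 0.19  0.029] zmax 0.032 r [0.202 0.215] a [29. 38.]
obj 37 [ 0.54  -0.082  0.029] zmax 0.032 r [0.216 0.235] a [-50. -42.]
obj 466 [0.513 0.134 0.075] zmax 0.08 r [0.084 0.135] a [13. 40.]
obj 576 [0.481 0.039 0.042] zmax 0.051 r [0.064 0.125] a [-51. -13.]
obj 5046 [ 0.355 -0.174  0.704] zmax 0.726 r [0.247 0.304] a [-101.  -85.]
side table z 4.7508962513154174e-05 stud [0.56712824 0.24616358 0.0237547 ] 13
n 468 z 0.019851139330054945
centre [0.36069359 0.20696525] yaw -36.05873864960953 0.05045074940655731 r pct [0.16080667 0.23659827 0.4568723 ] a pct [-28.1081129   51.43724016]
stud r,ang 0.21012323135372357 46.81020736896987
obj 604 [0.717 0.025 0.051] zmax 0.059 r [0.373 0.431] a [ 1. 28.]
obj 376 [0.513 0.12  0.062] zmax 0.077 r [0.145 0.199] a [ 2. 19.]
obj 304 [0.481 0.026 0.04 ] zmax 0.049 r [0.186 0.24 ] a [-27. -12.]
obj 154 [ 0.659 -0.118  0.048] zmax 0.064 r [0.416 0.464] a [-12. -10.]
```

View pics/end.png

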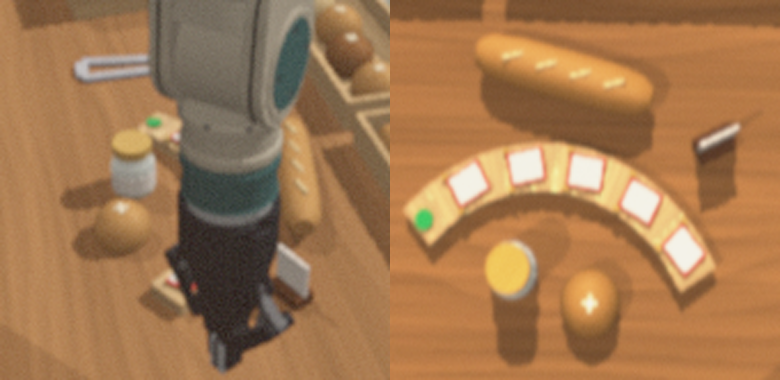

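The top view shows all five white backs flat along the rail. The rail is within 1 mm of its starting fit, the nearby items are in place and the arm is clear.

```bash
python3 -c "
from workcell import r
print(r.job_done())"
```

```text
the job is handed in; nothing more can be done
None
```

I tipped all five tabs from the stud end and they lie flat; the rail is within 1 mm of its start, nothing nearby moved, the arm ended clear, and the job is handed in (no verdict returned).

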